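# Right a fallen stain bottle against the ledge of its stand

## Task

A round stain bottle has fallen over on the right of the worktop. Pick it up by the sides and, while you hold it off the worktop, push its cap-side half against the front edge of the upper level of the two-level bottle stand, so that the bottle swings up towards upright between the fingers; then set it down upright, base first and still in the grip, wholly on the round black mat on the lower level and let go. Leave the other bottle on the stand where it is.

Things in the scene. Friction and masses are not known exactly. Their poses are not given: they have to be found in the camera images.
- bottle_grip (a point): Fallen bottle: rigid, about 0.19 kg, 111 mm long; body 50 mm in diameter for 90 mm from the base, then a cap 28 mm in diameter. Lies on its side on the worktop, cap pointing ahead and to the left. This point is on its axis, 58 mm from the base (53 mm from the cap's end): a good place to grip, across the 50 mm. Its z axis runs from base to cap (horizontal as it lies).
- bottle_base (a point): Centre of the underside of the fallen bottle's base; same axes as the grip point. 50 mm flat disc round it.
- ledge_edge (a point): Middle of the top front edge of the upper level of the two-level bottle stand (fixed). The edge is straight, level, 262 mm long, 108 mm above the worktop, rounded 2.5 mm, with a flat upright face below. Axes: x from the stand's front to its back (away from the robot), y along the edge, z up. Things up to 24 mm high lie on the upper level, 25 mm or more behind the edge.
- mat_top (a point): Centre of the top of the round black rubber mat (fixed, 70 mm in diameter, 3 mm thick, top 15 mm above the worktop) on the lower level, 36 mm in front of the upright face and 60 mm to the left or right of the stand's middle; the bottle belongs on it.
- neighbour: The other bottle, loose, standing on the lower level 120 mm beside the mat's centre: 52 mm in diameter, 117 mm high, origin at the centre of its base. It must stay.
- stand: The same fixed stand; origin on the worktop straight under the middle of that edge, same axes. Its lower level is a tray in front of the upright face, 82 mm deep, floor 12 mm above the worktop, front lip 4 mm high. A tall fixed microscope stands further back between the stand and the fallen bottle; the way in front of it (nearer the robot) is clear.
Mind the look-alikes: they are no part of the job. Leave any green or orange look-alike of the neighbour alone.

How it is judged:
By the outcome, as a careful person would: the job done as asked, in the order asked, and still so for the second after the job is handed in, with the robot touching nothing.
It also fails if it takes over 58 s, if anything falls off the work surface, if the arm or the gripper's body presses on something with over 40 N, if the wrist force passes 120 N, or if a joint passes its speed limit or range.

## Robot

A 6-joint arm with a two-finger parallel gripper is mounted at the origin on a cart in front of the work surface, level with it; the furniture and walls round the work are solid. World frame = base frame: x ahead of the robot, y to its left, z up, the work surface at z = 0. Lengths are in m, angles in rad, forces in N, time in s.
With the tool pointing down it reaches from about 0.3 to 0.825 m from the base axis. Payload 5.4 kg.
Tool frame: the origin (TCP) lies at the very end of the fingers, on their centre line; the grasp point (between the pads) lies 19 mm behind it; z points along the fingers, x is the direction in which the jaws open and shut, and the axes are right-handed (so a half turn about z gives the same grasp; the last joint's range is limited). The gripper opens to 92 mm and grips with 3 to 60 N. Pads are 20 mm wide; open, the fingers measure 128 mm over their backs; the gripper's body (75 mm by 189 mm) begins 69 mm behind the grasp point.
Start: joints at [-1.386, 0.158, 1.597, -0, 1.386, -0.21], TCP at [0.221, -0.531, 0.215] pointing down, gripper open.
Joint ranges: [-2.91, 2.91], [-0.94, 2.29], [0.18, 2.7], [-1.29, 4.43], [0.17, 2.64], [-3, 3]. Speed limits (rad/s): [2.57, 2.57, 3.14, 3.14, 3.14, 3.14].

## Interface

Orientations are given as a rotation vector (axis times angle).
In Python, from workcell import bot gives the robot as it stands. Calls block until the motion is done:
- bot.goto(position, orientation): joint-space move of the TCP to a pose.
- bot.line_to(position, rot=None, max_speed=0.15): straight line of the TCP; rot=None keeps the orientation; max_speed is the mean speed in m/s.
- bot.set_joints(angles): joint-space move.
- bot.set_gripper(opening, newtons=None): opening from 0.0 (shut) to 1.0 (fully open); newtons is the grip in N (None keeps the last); returns when the fingers have stopped.
- bot.hold(seconds).
- bot.inverse_kinematics(position, orientation): joint angles nearest the present ones, or None.
- bot.read_camera(name): name is "side" or "top" or "wrist"; returns a dict with "pixels" (480x640x3 uint8, blue, green, red), "fx", "fy", "cx", "cy" (pixels), "R" (3x3) and "t" (3): a world point X has camera coordinates R X + t. Camera axes: x right, y down, z forward; pixel columns grow to the right and rows downward; lengths in m; the calibration is good to about 2 mm. A picture is of the moment at which its call begins. There is no depth.
A pose or a line that the arm cannot do raises bot.MotionError and nothing moves.
- bot.job_done(): hands the job in, once; it reports no verdict.
Readings, each from a call of its own:
- bot.current_clock(): time.
- bot.current_joints(): joint angles.
- bot.current_joint_vel(): joint speeds.
- bot.current_effort(): joint torques, N m.
- bot.current_ee_pos(): TCP position.
- bot.current_tool_rot(): TCP orientation.
- bot.current_contact_force(): force on the tool from outside, world axes, zero at the start.
- bot.current_ft_torque(): the same for the moment, N m.
- bot.current_opening(): opening from 0.0 (shut) to 1.0 (fully open).
Only numpy, scipy, OpenCV 4.12 (cv2) and the standard library are available. Lean on these libraries where they do the work, as an engineer would, in place of code of your own. Each camera call takes 0.05 s, during which the arm holds its last target.

## Working session

There is one attempt and no reset: what is moved stays moved. The work goes in short steps, each a Python script; the robot and the scene stay as the last script left them, time stands still between calls to the robot, and variables do not carry over. Pictures are saved under pics/ and viewed, and the job is handed in when it is done.

```bash
ls; mkdir -p pics; python3 - <<'E'
from workcell import bot
import cv2
for n in ["side","top","wrist"]:
    c=bot.read_camera(n); cv2.imwrite(f"pics/{n}0.png",c["pixels"])
    import numpy as np
    print(n,c["fx"],c["fy"],c["cx"],c["cy"],np.round(c["R"],3).tolist(),np.round(c["t"],3).tolist(), np.round(-np.array(c["R"]).T@c["t"],3))
print(bot.current_clock(),bot.current_tool_rot(),bot.current_ee_pos())
E
```

```text
pics
side 615.6586105077104 615.6586105077104 319.158339108012 245.33734637884533 [[-0.901, -0.434, -0.018], [-0.247, 0.546, -0.801], [0.358, -0.717, -0.599]] [0.567, 0.175, 1.199] [0.125 1.01  0.868]
top 508.39079621311004 508.39079621311004 320.0742401393431 251.07247700264242 [[-0.009, -1.0, 0.014], [-0.994, 0.007, -0.113], [0.113, -0.015, -0.994]] [0.074, 0.618, 1.427] [0.454 0.091 1.487]
wrist 377.5804554422685 377.5804554422685 318.3437556939116 239.03274117426471 [[0.384, -0.923, -0.001], [-0.897, -0.373, 0.237], [-0.22, -0.09, -0.971]] [-0.575, -0.026, 0.39] [ 0.283 -0.505  0.384]
0.15 [-2.61313091e+00  1.74208043e+00  1.59390116e-03] [ 0.22103624 -0.5303041   0.21386707]
```

View pics/side0.png

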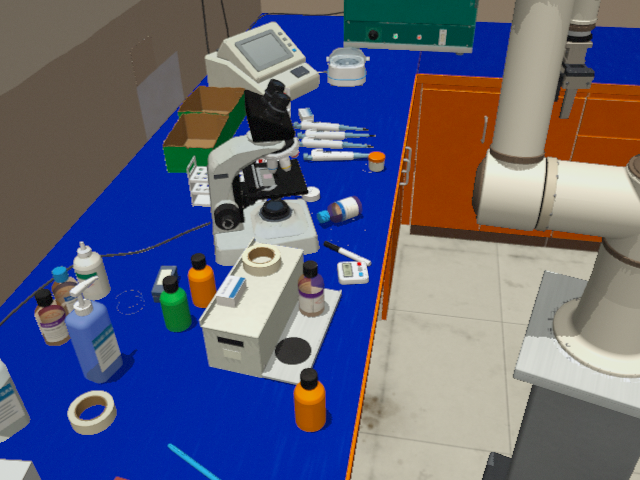

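View pics/top0.png

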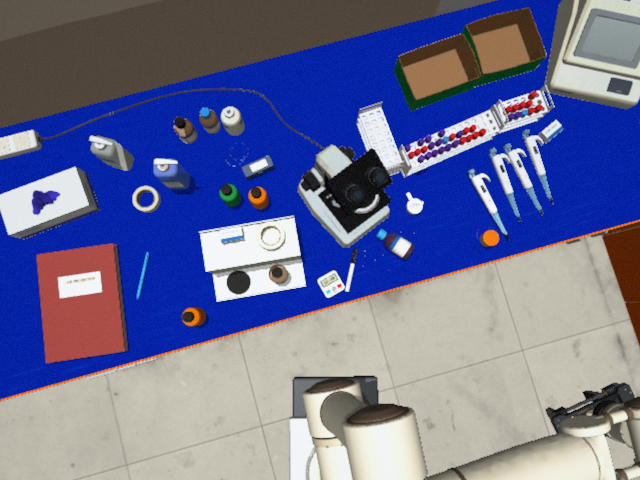

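View pics/wrist0.png

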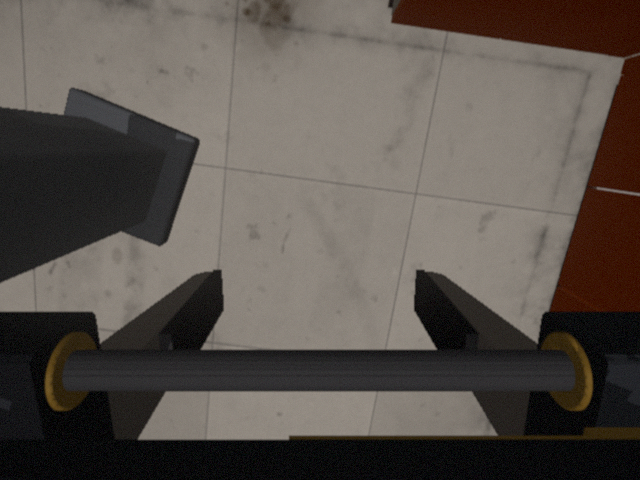

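Candidates for the fallen bottle:
- Lying blue-capped bottle: top (395,243), side (338,211).
- Orange-capped jar: top (489,239).
- Standing blue-capped bottle: top (208,119).

Only the first lies on its side on the right, with its cap ahead and to the left, so I choose it. The neighbour candidates are the brown bottle on the stand (top 279,273), green (229,194) and orange (258,197 and 194,317). Next I check in close crops.

```bash
python3 - <<'E'
import cv2,numpy as np
t=cv2.imread("pics/top0.png"); s=cv2.imread("pics/side0.png")
def crop(im,x0,y0,w,h,k): return cv2.resize(im[y0:y0+h,x0:x0+w],None,fx=k,fy=k,interpolation=cv2.INTER_CUBIC)
a=crop(t,365,220,60,50,6); b=crop(s,310,185,60,50,6)
c=crop(t,190,205,130,100,6)
cv2.imwrite("pics/c1.png",np.hstack([a,b])); cv2.imwrite("pics/c2.png",c)
cv2.imwrite("pics/c3.png",crop(s,195,235,160,150,4))
E
```

```text
(no output)
```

View pics/c1.png

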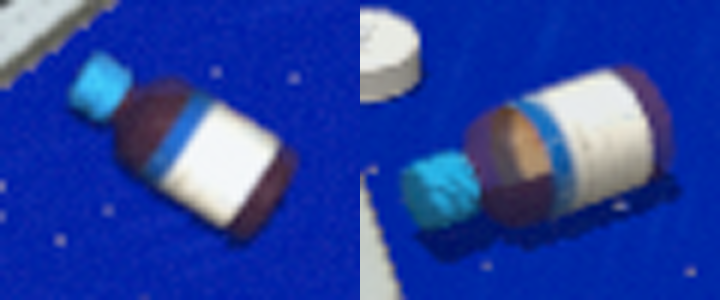

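View pics/c2.png

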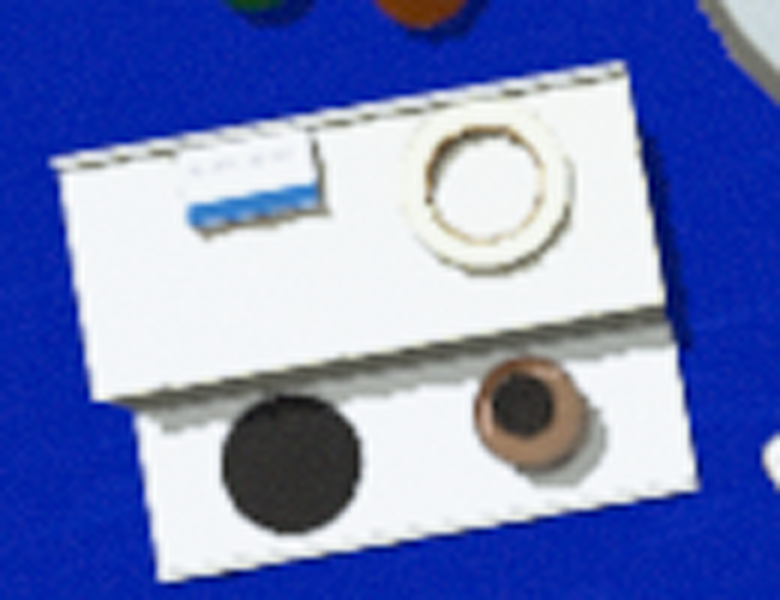

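View pics/c3.png

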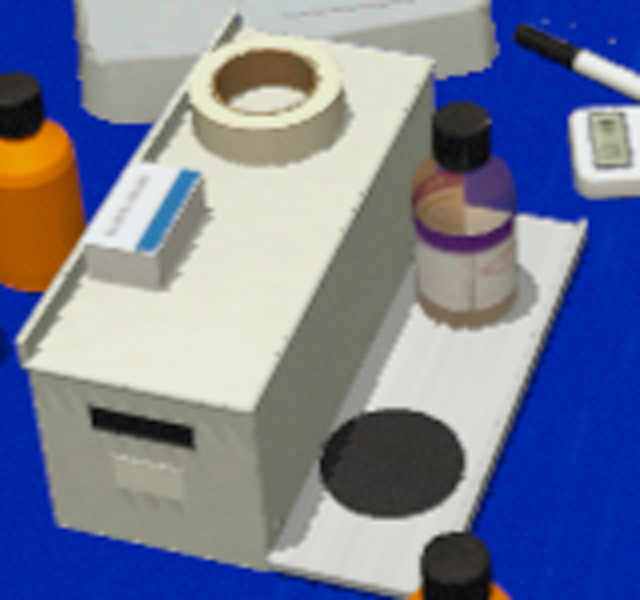

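```bash
cat > h.py <<'E'
import numpy as np,cv2
from scipy.optimize import minimize,least_squares
def proj(c,X):
    X=np.atleast_2d(X); p=X@np.array(c["R"]).T+np.array(c["t"]); return np.c_[c["fx"]*p[:,0]/p[:,2]+c["cx"],c["fy"]*p[:,1]/p[:,2]+c["cy"]]
def ray(c,uv,z):
    R=np.array(c["R"]);o=-R.T@np.array(c["t"]); d=R.T@np.array([(uv[0]-c["cx"])/c["fx"],(uv[1]-c["cy"])/c["fy"],1]); return o+d*(z-o[2])/d[2]
def bottle_pts(base,ax,r=.025,rc=.014,lb=.08,ln=.09,L=.111):
    ax=np.array(ax)/np.linalg.norm(ax); u=np.cross(ax,[0.3,0.2,1]) if abs(ax[2])<.9 else np.cross(ax,[1,0,0]); u/=np.linalg.norm(u); v=np.cross(ax,u)
    a=np.linspace(0,2*np.pi,40)[:,None]; c=np.cos(a)*u+np.sin(a)*v
    b=np.array(base); return np.r_[b+r*c,b+ax*lb+r*c], np.r_[b+ax*ln+rc*c,b+ax*L+rc*c], np.r_[b+ax*lb+r*c,b+ax*ln+rc*c]
def sil(c,base,ax,shape=(480,640),k=4,off=(0,0),**kw):
    m=np.zeros((shape[0]*k,shape[1]*k),np.uint8)
    for P in bottle_pts(base,ax,**kw):
        h=cv2.convexHull(((proj(c,P)-np.array(off)+.5)*k-.5).astype(np.float32)); cv2.fillConvexPoly(m,np.round(h).astype(int),1)
    return m
E
python3 - <<'E'
from workcell import bot
from h import *
C={n:bot.read_camera(n) for n in ["side","top"]}
t,s=C["top"],C["side"]
print("edge top L,R",ray(t,(205.8,272.2),.108),ray(t,(300.8,256.3),.108))
print("edge side L,R",ray(s,(257.5,338),.108),ray(s,(303,251.3),.108))
# mat
for n,c,roi in [("top",t,(222,265,258,300)),("side",s,(270,330,318,370))]:
    x0,y0,x1,y1=roi; im=c["pixels"][y0:y1,x0:x1].max(2)<75
    nn,l,st,ce=cv2.connectedComponentsWithStats(im.astype(np.uint8)); i=1+np.argmax(st[1:,4])
    print(n,"mat",st[i],ray(c,ce[i]+[x0,y0],.015))
# bottle
rois={"top":(370,222,420,266),"side":(312,190,368,228)}
M={}
for n,c in C.items():
    x0,y0,x1,y1=rois[n]; im=c["pixels"][y0:y1,x0:x1].astype(int)
    m=((im[...,2]>48)|(im[...,1]>90)).astype(np.uint8)
    nn,l,st,ce=cv2.connectedComponentsWithStats(m); i=1+np.argmax(st[1:,4]); m=(l==i).astype(np.uint8)
    M[n]=cv2.resize(m,None,fx=4,fy=4,interpolation=cv2.INTER_NEAREST)
    cv2.imwrite(f"pics/m_{n}.png",M[n]*255)
b0=ray(t,(409.7,253.3),.025);c0=ray(t,(379.2,234.7),.025)
print("top ends",b0,c0,np.linalg.norm(c0-b0)); 
b1=ray(s,(361.3,204.7),.025);c1=ray(s,(318,217.5),.025); print("side ends",b1,c1,np.linalg.norm(c1-b1))
def cost(p,names=("top","side")):
    k=0
    for n in names:
        x0,y0,x1,y1=rois[n]; S=sil(C[n],[p[0]/100,p[1]/100,.025],[np.cos(p[2]),np.sin(p[2]),0],(y1-y0,x1-x0),4,(x0,y0))
        k+=1-(S&M[n]).sum()/(S|M[n]).sum()
    return k
p0=[b0[0]*100,b0[1]*100,np.arctan2(c0[1]-b0[1],c0[0]-b0[0])]
for nm in [("top","side"),("top",),("side",)]:
    r=minimize(cost,p0,args=(nm,),method="Nelder-Mead",options=dict(initial_simplex=np.array(p0)+np.array([[0,0,0],[1,0,0],[0,1,0],[0,0,.2]])))
    print(nm,r.x,r.fun, "grip",r.x[:2]/100+.058*np.array([np.cos(r.x[2]),np.sin(r.x[2])]))
E
```

```text
edge top L,R [0.55531888 0.38042644 0.108     ] [0.59666546 0.12297065 0.108     ]
edge side L,R [0.5598084  0.38418637 0.108     ] [0.59999646 0.13252091 0.108     ]
top mat [  5   6  23  23 409] [0.5338983  0.30644762 0.015     ]
side mat [  5   8  36  26 743] [0.53665627 0.30793365 0.015     ]
top ends [ 0.61160152 -0.19080415  0.025     ] [ 0.66670637 -0.1034084   0.025     ] 0.10331776819658442
side ends [ 0.6061159  -0.19515698  0.025     ] [ 0.68014071 -0.09941517  0.025     ] 0.12102134678014055
('top', 'side') [ 61.56274873 -19.27403384   0.99955088] 0.4180153788799219 grip [ 0.64698694 -0.1439491 ]
('top',) [ 61.50935298 -19.2422159    1.00300493] 0.17251635930993459 grip [ 0.64628427 -0.1435229 ]
('side',) [ 61.45138804 -19.58600703   0.97206526] 0.22749090909090908 grip [ 0.64720237 -0.14794909]
```

The close crops confirm the lying bottle with the cyan cap, cap end at top pixel (379,235) and base end at (410,253). The mat is on the left of the lower level (top 238,282) and the brown neighbour is on the right (279,273). Next I check the microscope clearance and the IK.

```bash
cat >> h.py <<'E'
from scipy.spatial.transform import Rotation as Ro
def down(yaw,tilt=0):  # tool y horizontal at yaw, z down
    c,s=np.cos(yaw),np.sin(yaw)
    R=np.c_[[-s,c,0],[c,s,0],[0,0,-1]]
    return Ro.from_matrix(R).as_rotvec()
E
python3 - <<'E'
from workcell import bot
from h import *
t=bot.read_camera("top"); s=bot.read_camera("side")
for uv in [(392,205),(390,165),(388,210),(345,247)]:
    print(uv,[np.round(ray(t,uv,z)[:2],3).tolist() for z in (0,.15,.3)])
for z in (.1,.2,.3,.35): print(z,ray(s,(295,133),z).round(3))
for p,y in [((.647,-.145,.15),1.0),((.647,-.145,.006),1.0),((.45,0,.2),.6),((.534,.307,.2),.159),((.534,.307,.054),.159)]:
    print(p,bot.inverse_kinematics(p,down(y)))
E
```

```text
(392, 205) [[0.759, -0.147], [0.729, -0.123], [0.698, -0.099]]
(390, 165) [[0.882, -0.144], [0.839, -0.12], [0.796, -0.097]]
(388, 210) [[0.744, -0.135], [0.715, -0.112], [0.686, -0.089]]
(345, 247) [[0.634, -0.005], [0.616, 0.005], [0.598, 0.014]]
0.1 [ 0.869 -0.348  0.1  ]
0.2 [ 0.772 -0.171  0.2  ]
0.3 [0.675 0.006 0.3  ]
0.35 [0.627 0.095 0.35 ]
(0.647, -0.145, 0.15) [-0.40229998  0.43209646  1.39177774  0.          1.31771845 -2.97309631]
(0.647, -0.145, 0.006) [-0.40229998  0.60008486  1.46493769  0.          1.0765701  -2.97309631]
(0.45, 0, 0.2) [-2.69702232e-01 -1.65489770e-01  1.94924302e+00 -4.44089210e-16
  1.35783940e+00 -2.44049856e+00]
(0.534, 0.307, 0.2) [ 3.25857242e-01  2.73412153e-01  1.49217808e+00 -4.44089210e-16
  1.37600242e+00 -1.40393908e+00]
(0.534, 0.307, 0.054) [ 3.25857242e-01  4.27867967e-01  1.60213410e+00 -4.44089210e-16
  1.11159059e+00 -1.40393908e+00]
```

```bash
python3 - <<'E'
import cv2,numpy as np
t=cv2.imread("pics/top0.png"); s=cv2.imread("pics/side0.png")
def crop(im,x0,y0,w,h,k): return cv2.resize(im[y0:y0+h,x0:x0+w],None,fx=k,fy=k,interpolation=cv2.INTER_CUBIC)
cv2.imwrite("pics/c4.png",np.hstack([crop(t,290,130,130,140,3),crop(s,200,70,130,140,3)]))
E
```

```text
(no output)
```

View pics/c4.png

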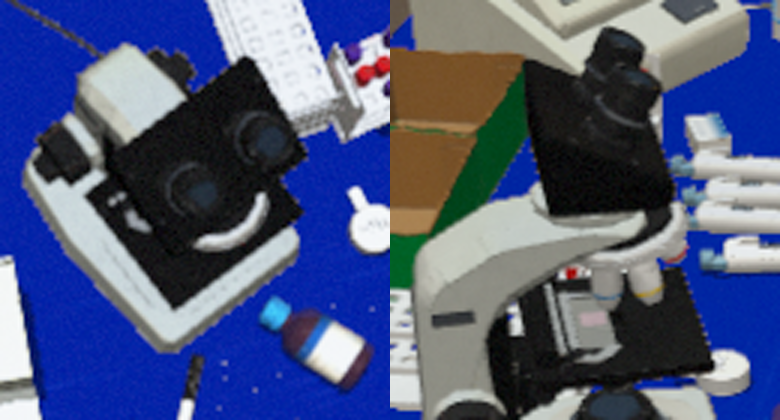

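```bash
python3 - <<'E'
from workcell import bot
from h import *
bot.goto((.647,-.145,.17),down(.99))
print(bot.current_joints(),bot.current_clock())
for n in ["wrist","top"]:
    c=bot.read_camera(n); cv2.imwrite(f"pics/{n}1.png",c["pixels"])
c=bot.read_camera("wrist"); 
im=c["pixels"].copy()
for yaw,b in [(1.0,(.6156,-.1927))]:
    a=np.array([np.cos(yaw),np.sin(yaw),0])
    for P in bottle_pts([*b,.025],a): cv2.polylines(im,[np.round(cv2.convexHull(proj(c,P).astype(np.float32))).astype(int)],True,(0,255,0),1)
cv2.imwrite("pics/w1o.png",im)
E
```

```text
[-4.03177380e-01  4.15249586e-01  1.37337614e+00 -1.65405274e-04
  1.35285270e+00 -2.96277545e+00] 2.6917
```

View pics/w1o.png

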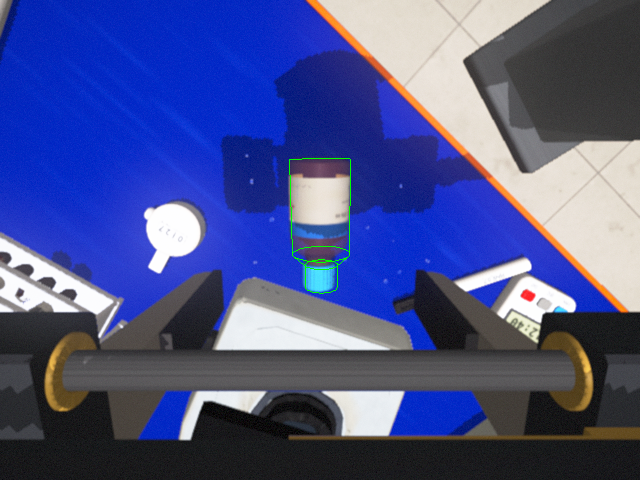

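The overlay matches the bottle: body at columns 290–350, rows 158–250, cap near (320,275). The pose estimate stands, so I descend, grip and lift.

```bash
python3 - <<'E'
from workcell import bot
from h import *
r=down(.99)
g=np.array([.6156,-.1927])+.058*np.array([np.cos(1),np.sin(1)]); print(g)
bot.line_to((*g,.04),r,.2)
bot.line_to((*g,.007),r,.08)
print(bot.current_contact_force())
bot.set_gripper(0.0,20)
print("open",bot.current_opening()*92,bot.current_contact_force())
bot.line_to((*g,.06),r,.08)
c=bot.read_camera("wrist"); cv2.imwrite("pics/w2.png",c["pixels"])
s=bot.read_camera("side"); cv2.imwrite("pics/s2.png",s["pixels"])
print(bot.current_contact_force(),bot.current_ft_torque(),bot.current_ee_pos(),bot.current_clock())
E
```

```text
[ 0.64693753 -0.14389468]
[0.11578512 0.32169484 0.39673145]
open 49.354647300426166 [ 0.29925411 -0.4523095   1.09335164]
[ 0.29919652 -0.50408744 -2.02629649] [ 0.15870172 -0.12907016 -0.02195572] [ 0.64629583 -0.14361663  0.05905478] 5.825
```

View pics/w2.png

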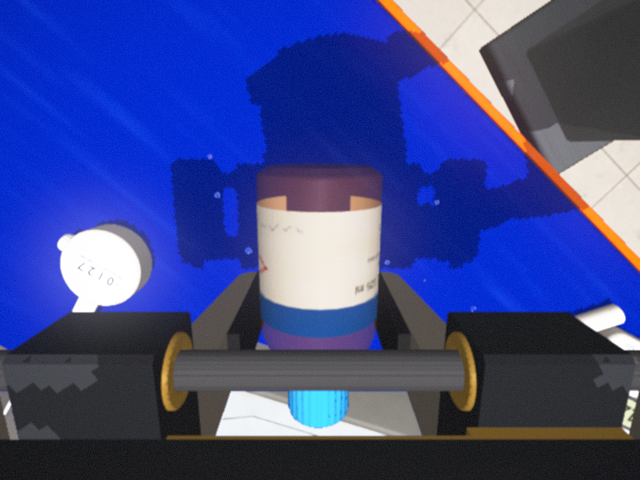

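View pics/s2.png

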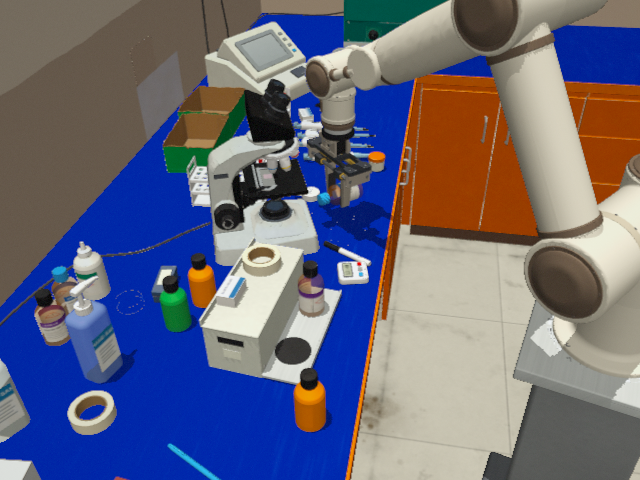

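```bash
cat >> h.py <<'E'
PSI=.159
E0=np.array([.5795,.2535,.108]); XS=np.array([np.cos(PSI),np.sin(PSI),0]); YS=np.array([-np.sin(PSI),np.cos(PSI),0])
def W(dx,dz,dy=.06): # grasp point rel. edge -> TCP, mm for dx,dz
    return E0+XS*dx/1000+YS*dy+np.array([0,0,dz/1000-.019])
def rel(p): 
    d=np.array(p)+[0,0,.019]-E0; return np.round([d@XS*1e3,d@YS*1e3,d[2]*1e3],1)
E
python3 - <<'E'
from workcell import bot
from h import *
p=bot.current_ee_pos()
bot.line_to((p[0],p[1],.20),None,.25)
bot.line_to((.47,-.10,.20),None,.25)
bot.goto((.42,.05,.20),down(.5))
bot.goto(W(-80,60),down(PSI))
bot.line_to(W(-60,42),None,.15)
print(rel(bot.current_ee_pos()),bot.current_contact_force(),bot.current_ft_torque(),bot.current_clock(),bot.current_joints())
for n in ["side","wrist","top"]:
    c=bot.read_camera(n); cv2.imwrite(f"pics/{n}3.png",c["pixels"])
im=cv2.imread("pics/side3.png")[220:380,190:350]; cv2.imwrite("pics/s3c.png",cv2.resize(im,None,fx=3.7,fy=3.7,interpolation=cv2.INTER_CUBIC))
E
```

```text
Traceback (most recent call last):
workcell.MotionError: the arm cannot follow that straight line within its joint ranges
```

```bash
python3 - <<'E'
from workcell import bot
from h import *
try: bot.line_to((.47,-.10,.20),down(.6),.25)
except bot.MotionError as e: print(e); bot.goto((.47,-.10,.20),down(.6))
bot.goto((.42,.05,.20),down(.4))
bot.goto(W(-80,60),down(PSI))
bot.line_to(W(-60,42),None,.15)
print(rel(bot.current_ee_pos()),bot.current_contact_force(),bot.current_ft_torque(),bot.current_clock(),bot.current_joints())
for n in ["side","wrist","top"]:
    c=bot.read_camera(n); cv2.imwrite(f"pics/{n}3.png",c["pixels"])
im=cv2.imread("pics/side3.png")[220:380,190:350]; cv2.imwrite("pics/s3c.png",cv2.resize(im,None,fx=3.7,fy=3.7,interpolation=cv2.INTER_CUBIC))
E
```

```text
[-60.1  58.7  42. ] [-0.15688376 -0.86000318 -2.70912994] [ 0.0625201  -0.13863878  0.00607088] 9.45 [ 3.30423277e-01  2.80922293e-01  1.62447529e+00 -1.29661496e-04
  1.23733814e+00 -1.39752693e+00]
```

View pics/s3c.png

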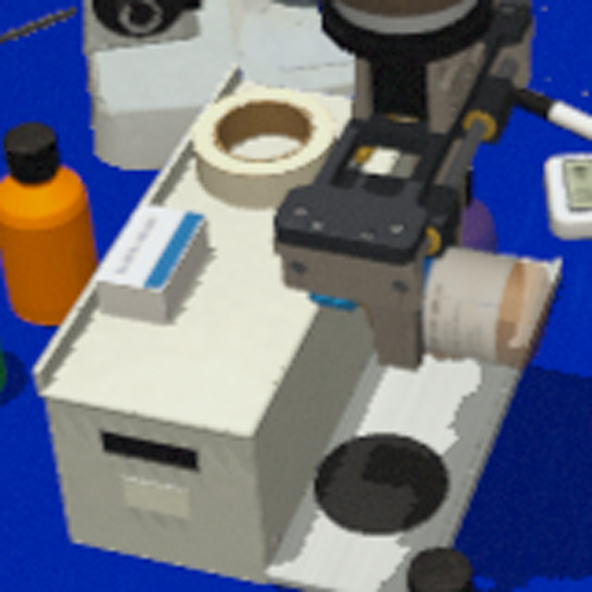

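View pics/wrist3.png

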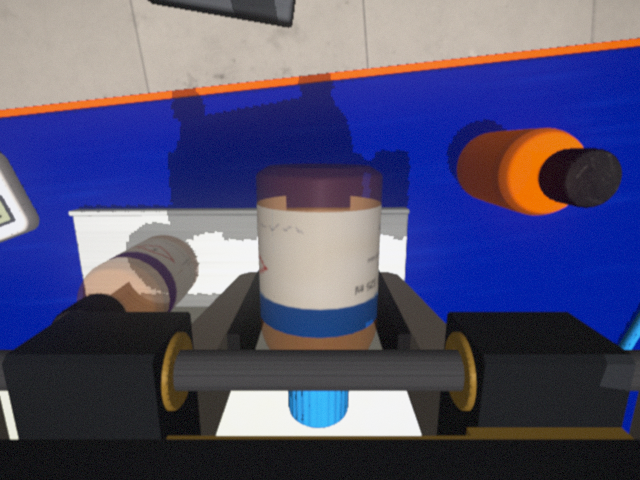

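The bottle is still held horizontal (cap near 318,405 in the wrist view) in line with the stand, and the neighbour is untouched at (140,270). Now I start pressing it onto the edge.

```bash
python3 - <<'E'
from workcell import bot
from h import *
bot.line_to(W(-24,34),None,.12)
def path(th,s=22,r=25):
    t=np.radians(th); return -(s*np.cos(t)+r*np.sin(t)), -s*np.sin(t)+r*np.cos(t)
def rd(tag): print(tag,rel(bot.current_ee_pos()),np.round(bot.current_contact_force(),1),np.round(bot.current_ft_torque(),2))
rd("start")
for th in (0,8,16,24,32,40):
    bot.line_to(W(*path(th)),None,.06); rd(th)
    if np.linalg.norm(bot.current_contact_force())>25: break
print(bot.current_clock())
for n in ["side","wrist"]:
    c=bot.read_camera(n); cv2.imwrite(f"pics/{n}4.png",c["pixels"])
im=cv2.imread("pics/side4.png")[220:380,190:350]; cv2.imwrite("pics/s4c.png",cv2.resize(im,None,fx=3.7,fy=3.7,interpolation=cv2.INTER_CUBIC))
E
```

```text
start [-24.4  60.   34.1] [-0.3 -0.2 -2.4] [ 0.07 -0.14 -0.04]
0 [-22.4  60.1  24.8] [-0.1 -0.3 -1.8] [ 0.11 -0.17 -0.02]
8 [-25.2  60.   22. ] [ 0.2 -0.1  0.4] [ 0.14 -0.34 -0.  ]
16 [-28.3  60.   17.9] [-0.2  0.4  1.5] [ 0.14 -0.21 -0.01]
24 [-30.9  60.   13.4] [-0.2 -0.4  0.2] [ 0.08 -0.09 -0.08]
32 [-32.7  60.    8.8] [-1.9 -0.3  1.5] [0.05 0.03 0.  ]
40 [-33.6  59.9   4.3] [-3.2  0.4  0.5] [ 0.04  0.12 -0.01]
11.6083
```

View pics/s4c.png

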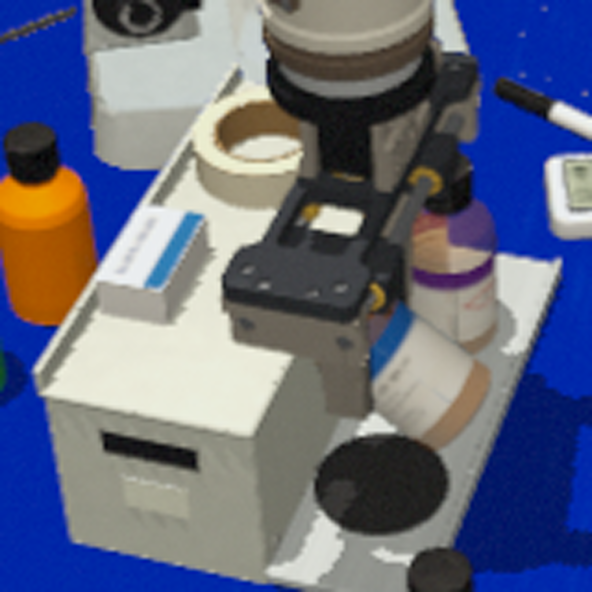

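View pics/wrist4.png

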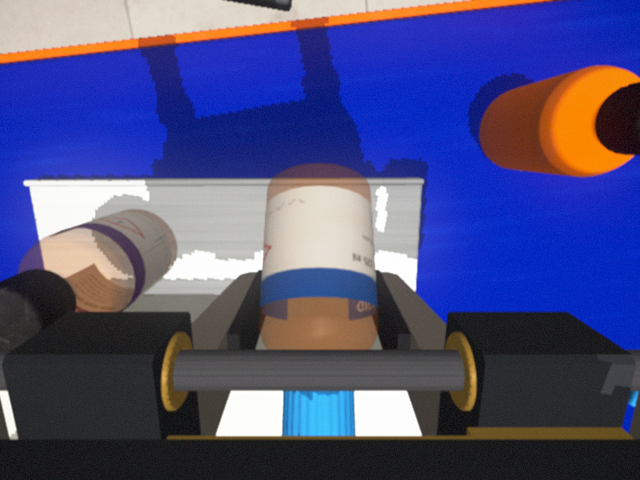

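The pivot works: the base has swung down about 40° (base near (460,410) in the side crop) with only about 3 N. I continue to 90°.

```bash
python3 - <<'E'
from workcell import bot
from h import *
def path(th,s=22,r=25):
    t=np.radians(th); return -(s*np.cos(t)+r*np.sin(t)), -s*np.sin(t)+r*np.cos(t)
def rd(tag): print(tag,rel(bot.current_ee_pos()),np.round(bot.current_contact_force(),1),np.round(bot.current_ft_torque(),2))
for th in (48,56,64,72,80,86,90):
    bot.line_to(W(*path(th)),None,.05); rd(th)
    if np.linalg.norm(bot.current_contact_force())>25: break
print(bot.current_clock())
for n in ["side","wrist"]:
    c=bot.read_camera(n); cv2.imwrite(f"pics/{n}5.png",c["pixels"])
im=cv2.imread("pics/side5.png")[220:380,190:350]; cv2.imwrite("pics/s5c.png",cv2.resize(im,None,fx=3.7,fy=3.7,interpolation=cv2.INTER_CUBIC))
E
```

```text
48 [-33.7  59.9  -0.2] [-3.5 -0.3  0.2] [ 0.01  0.24 -0.02]
56 [-33.5  60.   -4.7] [-3.  -0.4  0.1] [-0.    0.31 -0.01]
64 [-32.6  59.9  -9.2] [-3.5 -0.9  0.7] [-0.09  0.38 -0.05]
72 [-31.1  60.  -13.5] [-5.1 -0.7 -0.2] [-0.13  0.5   0.01]
80 [-29.   60.  -17.5] [-5.1 -0.8  1.2] [-0.15  0.55  0.04]
86 [-27.2  60.1 -20.3] [-5.6 -1.7  2.5] [-0.1   0.67 -0.01]
90 [-25.8  60.1 -21.9] [-6.9 -2.6  2.9] [-0.13  0.74  0.01]
13.4583
```

View pics/s5c.png

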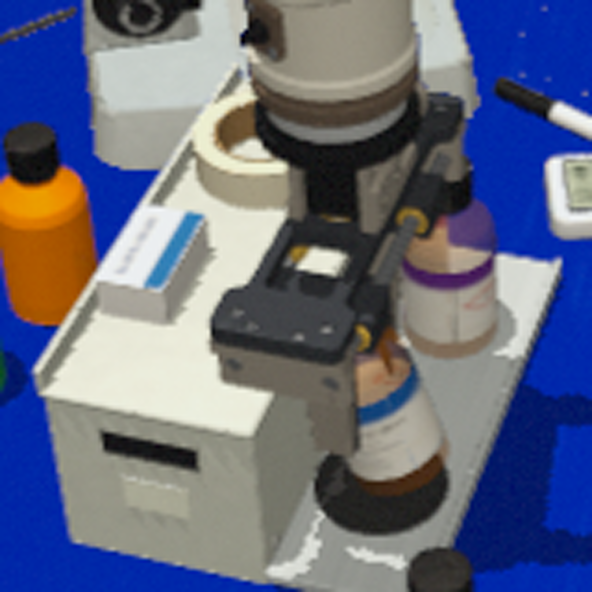

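View pics/wrist5.png

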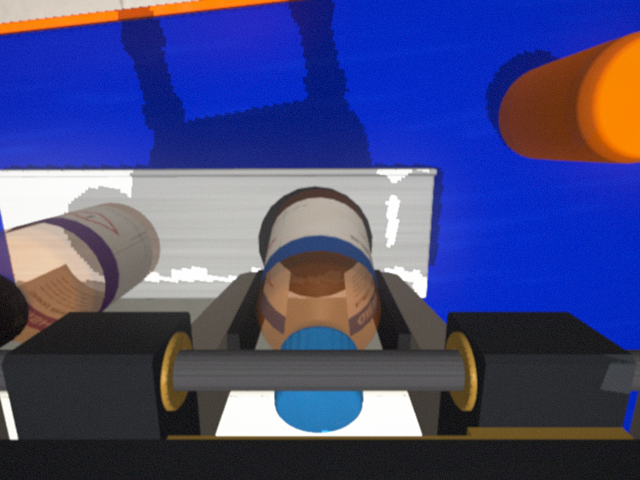

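Still about 15° short of upright (side crop: base at (415,500), cap end toward the ledge). The edge is probably on the shoulder, so I raise the grip a little and push on until the body is flat against the face.

```bash
python3 - <<'E'
from workcell import bot
from h import *
def rd(tag): print(tag,rel(bot.current_ee_pos()),np.round(bot.current_contact_force(),1),np.round(bot.current_ft_torque(),2))
bot.line_to(W(-26,-17),None,.04); rd("up")
for dx in (-25,-24,-23,-22,-21,-20,-19,-18):
    bot.line_to(W(dx,-17),None,.04); rd(dx)
    if np.linalg.norm(bot.current_contact_force()+[0,0,2])>15: break
print(bot.current_clock())
for n in ["side","wrist"]:
    c=bot.read_camera(n); cv2.imwrite(f"pics/{n}6.png",c["pixels"])
im=cv2.imread("pics/side6.png")[220:380,190:350]; cv2.imwrite("pics/s6c.png",cv2.resize(im,None,fx=3.7,fy=3.7,interpolation=cv2.INTER_CUBIC))
E
```

```text
up [-24.9  60.  -16.4] [ 0.6 -0.6 -1.4] [ 0.11 -0.14 -0.02]
-25 [-24.9  60.  -17.1] [ 0.1 -0.3 -2.4] [ 0.08 -0.16 -0.04]
-24 [-24.6  60.  -17.2] [-3.1 -0.5 -1.2] [-0.02  0.28 -0.04]
-23 [-24.4  60.  -17.3] [-6.3 -1.9  2.1] [-0.19  0.78  0.03]
-22 [-24.3  60.  -17.4] [-9.4 -3.2  4.5] [-0.39  1.25  0.01]
-21 [-24.1  60.  -17.5] [-12.5  -3.3   5. ] [-0.41  1.54 -0.03]
-20 [-23.6  60.  -17.9] [-13.7  -3.5   3.4] [-0.39  1.72 -0.01]
15.3333
```

View pics/s6c.png

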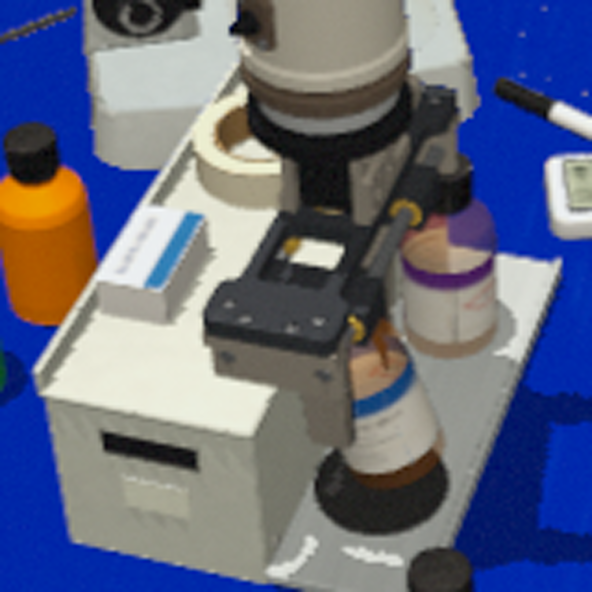

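View pics/wrist6.png

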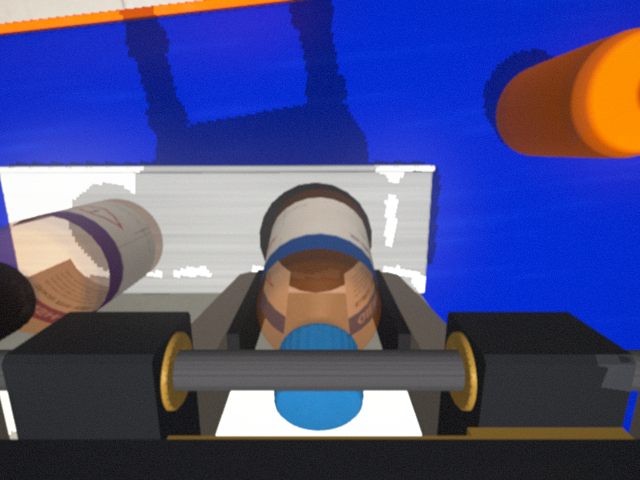

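```bash
cat >> h.py <<'E'
def tilt_overlay(c,tcp,ths,im):
    # bottle pivoting about grasp point; returns image with outline
    g=np.array(tcp)+[0,0,.019]
    for th,col in ths:
        t=np.radians(th); a=XS*np.cos(t)+np.array([0,0,np.sin(t)])
        for P in bottle_pts(g-.058*a,a): cv2.polylines(im,[np.round(cv2.convexHull(proj(c,P).astype(np.float32))).astype(int)],True,col,1)
    return im
E
python3 - <<'E'
from workcell import bot
from h import *
c=bot.read_camera("wrist"); p=bot.current_ee_pos()
cv2.imwrite("pics/w6o.png",tilt_overlay(c,p,[(75,(0,255,0)),(90,(0,0,255))],c["pixels"].copy())[120:460,200:440])
def rd(tag): print(tag,rel(bot.current_ee_pos()),np.round(bot.current_contact_force(),1),np.round(bot.current_ft_torque(),2))
bot.line_to(W(-22,-16),None,.04); rd("back")
bot.set_gripper(0.0,9); bot.hold(.2); rd("grip9"); print(bot.current_opening()*92)
for dx in (-21,-20,-19,-18):
    bot.line_to(W(dx,-16),None,.04); rd(dx)
    if np.linalg.norm(bot.current_contact_force()+[0,0,2])>15: break
print(bot.current_clock())
c=bot.read_camera("wrist"); p=bot.current_ee_pos()
cv2.imwrite("pics/w7o.png",tilt_overlay(c,p,[(75,(0,255,0)),(90,(0,0,255))],c["pixels"].copy())[120:460,200:440])
cv2.imwrite("pics/w67.png",cv2.resize(np.hstack([cv2.imread("pics/w6o.png"),cv2.imread("pics/w7o.png")]),None,fx=1.6,fy=1.6))
E
```

```text
back [-23.4  60.1 -16.6] [-5.8 -2.  -0.8] [-0.14  0.74 -0.01]
grip9 [-23.3  60.1 -16.6] [-6.3 -1.1 -1.5] [-0.1   0.83 -0.02]
50.01832515578215
-21 [-22.9  60.1 -16.9] [-8.  -1.6  0. ] [-0.16  1.01  0.05]
-20 [-22.3  60.1 -17.2] [-8.3 -2.  -0.2] [-0.13  1.1   0.01]
-19 [-21.7  60.1 -17.4] [-8.8 -1.4 -0.4] [-0.1   1.17  0.02]
-18 [-21.1  60.1 -17.6] [-9.1 -2.  -0.9] [-0.14  1.34 -0.03]
17.15
```

View pics/w67.png

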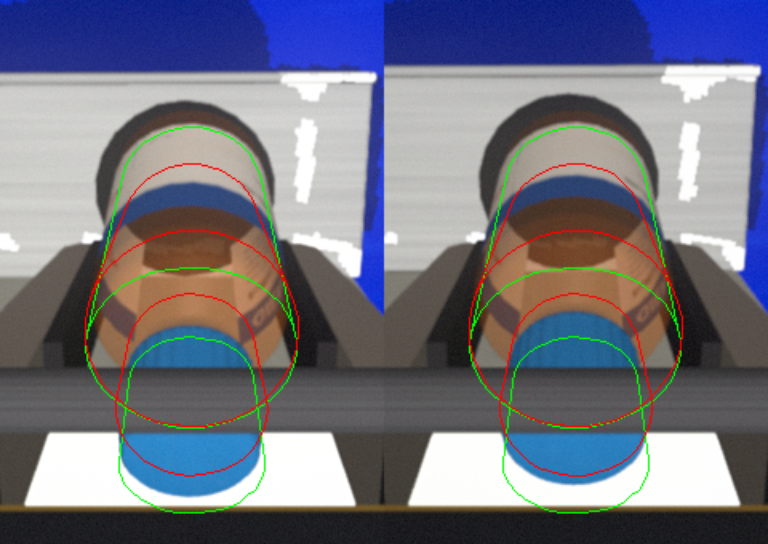

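The overlay shows the bottle at about 75°, also slid a few mm toward the robot in the pads, so more pushing would mostly slip it. I firm up the grip, back off the face, measure the remaining lean, and take it out with a small tool tilt.

```bash
python3 - <<'E'
from workcell import bot
from h import *
bot.line_to(W(-25,-14),None,.06)
bot.set_gripper(0.0,20)
bot.line_to(W(-38,-8),None,.08)
print(rel(bot.current_ee_pos()),bot.current_contact_force(),bot.current_ft_torque(),bot.current_clock())
for n in ["side","wrist","top"]:
    c=bot.read_camera(n); cv2.imwrite(f"pics/{n}8.png",c["pixels"])
a=cv2.resize(cv2.imread("pics/side8.png")[300:370,260:330],None,fx=8,fy=8,interpolation=cv2.INTER_CUBIC); cv2.imwrite("pics/s8c.png",a)
b=cv2.resize(cv2.imread("pics/wrist8.png")[150:440,220:420],None,fx=2,fy=2,interpolation=cv2.INTER_CUBIC); cv2.imwrite("pics/w8c.png",b)
E
```

```text
[-37.9  60.1  -7.7] [ 0.20347096  0.21599238 -2.52947212] [ 0.04519233 -0.22559593 -0.06201199] 18.0167
```

View pics/s8c.png

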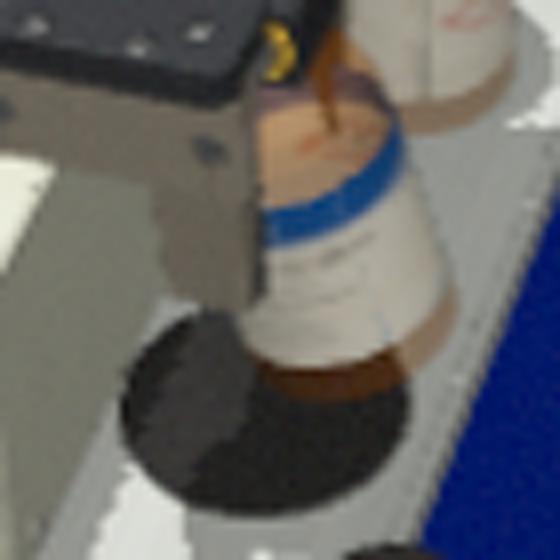

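View pics/w8c.png

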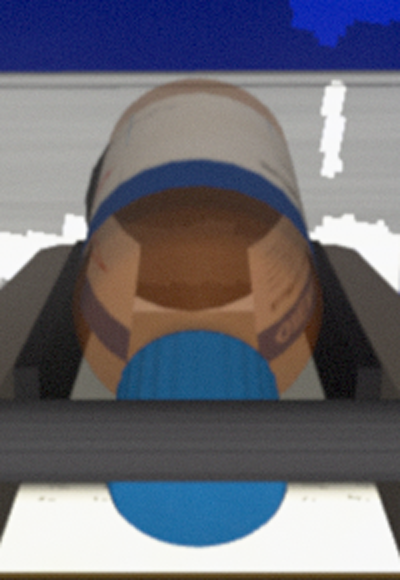

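```bash
cat > fit.py <<'E'
from workcell import bot
from h import *
def outline(c,g,x,rng=None):
    th,u,w=x; a=XS*np.cos(th)+np.array([0,0,np.sin(th)])
    ctr=g+XS*u/1e3+np.array([0,0,w/1e3])
    return [proj(c,P) for P in bottle_pts(ctr-.058*a,a)]
E
python3 - <<'E'
from fit import *
w=bot.read_camera("wrist");s=bot.read_camera("side");g=bot.current_ee_pos()+np.array([0,0,.019])
N=np.array([-.44,.9]) 
def res(x):
    B,C,_=outline(w,g,x); r=[B[:,1].min()-189,C[:,1].max()-423.5,C[:,1].min()-315]
    B,C,_=outline(s,g,x); h=cv2.convexHull(B.astype(np.float32))
    for p in [(310,316.2),(317.2,336.3),(302.5,350.4)]: r.append(cv2.pointPolygonTest(h,p,True))
    return np.array(r)
for idx in ([0,1,2],[0,1,2,3,4,5]):
    f=least_squares(lambda x:res(x*[1,10,10])[idx],[1.3,0,0],x_scale=[.1,1,1],diff_step=1e-3); x=f.x*[1,10,10]; print(np.degrees(x[0]),x[1:],res(x).round(1))
for n,c in (("w",w),("s",s)):
    im=c["pixels"].copy()
    for P in outline(c,g,x): cv2.polylines(im,[np.round(cv2.convexHull(P.astype(np.float32))).astype(int)],True,(0,255,0),1)
    cv2.imwrite(f"pics/{n}9.png",im[150:450,200:440] if n=="w" else cv2.resize(im[280:380,250:350],None,fx=3,fy=3))
cv2.imwrite("pics/f9.png",np.hstack([cv2.imread("pics/w9.png"),cv2.imread("pics/s9.png")]))
E
```

```text
75.22976199920399 [-4.93208267 -1.89907477] [-0.   0.   0.  -0.9 -0.9  1.5]
75.49975091859618 [-5.41236662 -0.90919401] [-0.3  0.6 -0.5 -0.6 -0.7  1.2]
```

View pics/f9.png

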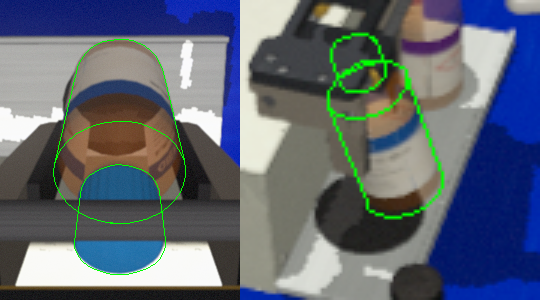

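Fit: bottle axis at 75.4°, grip 5 mm off along the pads, and outlines agree in both views. I tilt the tool 14.6° and line the bottle up above the mat.

```bash
cat >> h.py <<'E'
def tilted(C,phi,oy=-.0052,oz=.0012):
    # C: desired bottle grip-point centre (world); returns TCP pos, rotvec
    Z=np.array([0,0,1.]); tz=-np.cos(phi)*Z+np.sin(phi)*XS; ty=np.cos(phi)*XS+np.sin(phi)*Z; tx=YS
    P=C-oy*ty-oz*tz; return P+.019*tz, Ro.from_matrix(np.c_[tx,ty,tz]).as_rotvec()
MAT=E0-XS*.036+YS*.06; MAT[2]=.015
E
python3 - <<'E'
from fit import *
print(MAT)
phi=np.radians(14.6)
pos,rv=tilted(MAT+[0,0,.058+.025]-XS*.006,phi)
bot.line_to(pos,rv,.08)
pos,rv=tilted(MAT+[0,0,.058+.012],phi)
bot.line_to(pos,rv,.06)
print(bot.current_contact_force(),bot.current_clock())
s=bot.read_camera("side");w=bot.read_camera("wrist");C=MAT+[0,0,.070]
for n,c in (("w",w),("s",s)):
    im=c["pixels"].copy()
    for P in bottle_pts(MAT+[0,0,.012],[0,0,1]): cv2.polylines(im,[np.round(cv2.convexHull(proj(c,P).astype(np.float32))).astype(int)],True,(0,255,0),1)
    cv2.imwrite(f"pics/{n}10.png",im[150:450,200:440] if n=="w" else cv2.resize(im[270:370,240:340],None,fx=3,fy=3))
cv2.imwrite("pics/f10.png",np.hstack([cv2.imread("pics/w10.png"),cv2.imread("pics/s10.png")]))
E
```

```text
[0.53445425 0.30704325 0.015     ]
[-0.21174147  0.01804559 -2.22880611] 19.0667
```

View pics/f10.png

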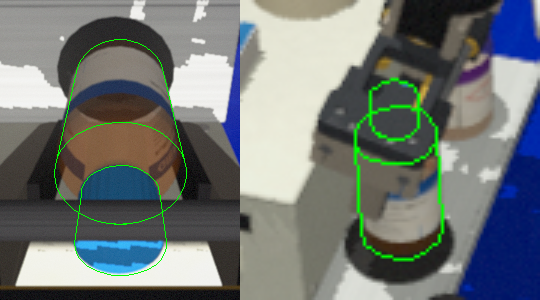

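The bottle is upright and above the mat in both views (side crop: base at (400,255) over the mat at (400,250)). I lower it to contact.

```bash
python3 - <<'E'
from fit import *
phi=np.radians(14.6)
for h in (6,4,3,2,1,0,-1,-2,-3):
    pos,rv=tilted(MAT+[0,0,.058+h/1e3],phi); bot.line_to(pos,rv,.03)
    f=bot.current_contact_force(); print(h,np.round(f,1),(bot.current_ee_pos()-pos).round(4))
    if f[2]>2.5: break
for n in ("side","wrist"):
    c=bot.read_camera(n); cv2.imwrite(f"pics/{n}11.png",c["pixels"])
print(bot.current_clock())
cv2.imwrite("pics/f11.png",np.hstack([cv2.imread("pics/wrist11.png")[150:450,200:440],cv2.resize(cv2.imread("pics/side11.png")[270:370,240:340],None,fx=3,fy=3)]))
E
```

```text
6 [ 0.4  0.8 -3. ] [-0.0003 -0.0001 -0.0004]
4 [ 0.2 -0.  -1.4] [-0.0001  0.     -0.0001]
3 [ 0.2  0.5 -2. ] [-0. -0. -0.]
2 [ 0.5  0.4 -3.5] [-0.0001 -0.0001 -0.0001]
1 [ 0.4  0.2 -2.4] [-0.0001 -0.     -0.0001]
0 [ 1.3 -0.1 -2.3] [-0.0001 -0.     -0.0001]
-1 [-0.3  0.7 -1.1] [-0.0001 -0.     -0.0001]
-2 [ 0.1 -1.2  1.6] [0.0004 0.0001 0.0005]
-3 [-4.9 -1.8  9.4] [0.0006 0.0002 0.0015]
21.6167
```

View pics/f11.png

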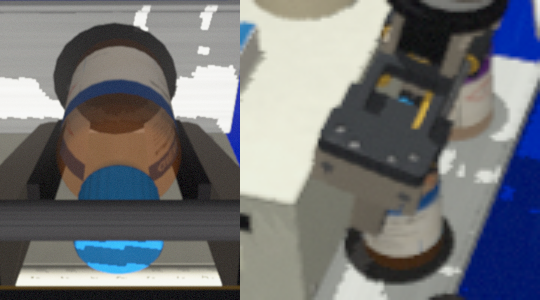

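The bottle is seated, with 9 N on the base and the mat's rim visible around it. I release and retreat along the tool axis.

```bash
python3 - <<'E'
from fit import *
phi=np.radians(14.6)
pos,rv=tilted(MAT+[0,0,.058-.0022],phi); bot.line_to(pos,rv,.03); print(bot.current_contact_force())
bot.set_gripper(.75,20); bot.hold(.3)
print(bot.current_opening(),bot.current_contact_force())
c=bot.read_camera("wrist"); cv2.imwrite("pics/wrist12.png",c["pixels"])
tz=-np.cos(phi)*np.array([0,0,1])+np.sin(phi)*XS
bot.line_to(pos-tz*.13,None,.12); print(bot.current_contact_force())
p=bot.current_ee_pos(); bot.line_to((p[0]-.09,p[1]-.12,p[2]+.06),None,.2)
print(bot.current_clock())
im={}
for n in ("side","top"):
    c=bot.read_camera(n); im[n]=c["pixels"].copy(); cv2.imwrite(f"pics/{n}12.png",im[n])
    for P in bottle_pts(MAT,[0,0,1]): cv2.polylines(im[n],[np.round(cv2.convexHull(proj(c,P).astype(np.float32))).astype(int)],True,(0,255,0),1)
raw={n:cv2.imread(f"pics/{n}12.png") for n in im}
cv2.imwrite("pics/f12.png",np.vstack([np.hstack([cv2.resize(d["side"][250:370,235:355],None,fx=2.4,fy=2.4),cv2.resize(d["top"][225:315,195:315],None,fx=3.2,fy=3.2)]) for d in (raw,im)]))
E
```

```text
[-2.1081321  -0.93637305  5.59672655]
0.7481274406267701 [-0.52538565  0.92228847 -0.06160788]
[ 0.82113176  0.39881607 -0.89273759]
24.8833
```

View pics/f12.png

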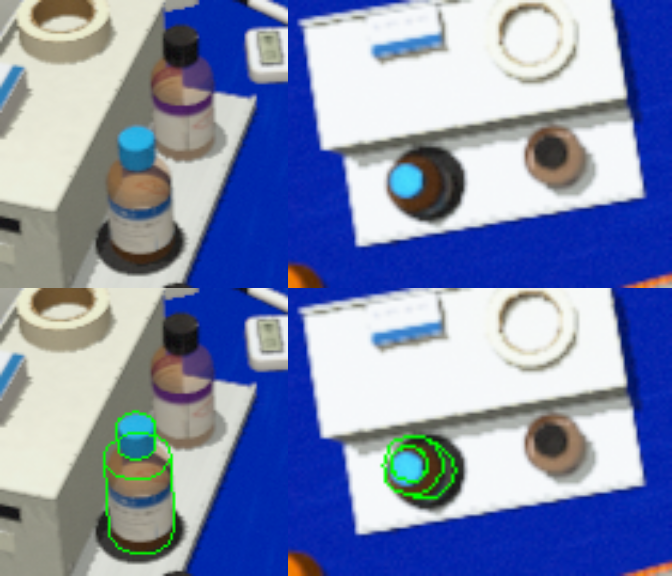

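View pics/side12.png

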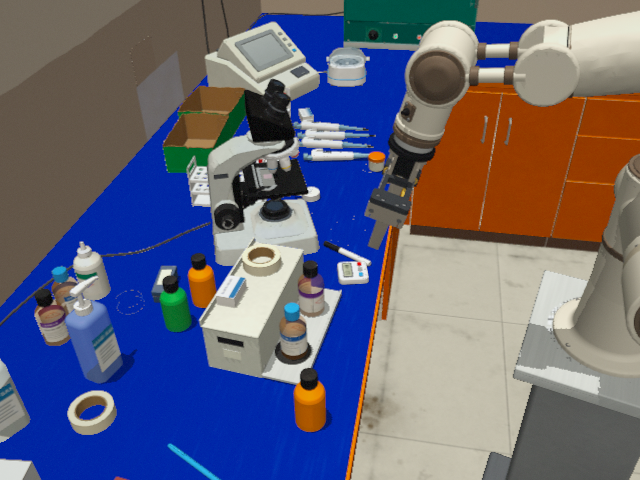

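The bottle stands upright at side (293,330), inside the mat with the rim visible around it. The neighbour is unchanged at (311,290) and the gripper is clear. Handing in.

```bash
python3 - <<'E'
from fit import *
a=cv2.imread("pics/side0.png");b=cv2.imread("pics/side12.png")
print("neighbour diff",cv2.absdiff(a,b)[262:285,298:326].mean())
bot.job_done(); print(bot.current_clock())
E
```

```text
neighbour diff 2.3783643892339543
the job is handed in; nothing more can be done
the job is handed in; nothing more can be done
```

The bottle is standing upright on the black mat with the gripper clear of it, and the job was handed in at about 25 s of the 58 s allowed.

- **What I did:** I gripped the fallen bottle by its sides. While holding it off the worktop, I pressed its cap-side half on the front edge of the upper level, and it swung from horizontal to about 75° between the fingers. Then I set it on the mat base first, still gripped, and let go.
- **Where it fell short:** The push stalled at about 75°. Pressing further, including with a lighter grip, only slid the bottle about 5 mm in the pads. I took out the last 14.6° by tilting the tool before lowering.
- **Forces:** The highest force in my step readings was about 14 N at the edge. It was 9 N when the bottle touched the mat.
- **Last checks:** The side and top views show the bottle upright and wholly inside the mat, within a few mm of its centre. The neighbour shows no visible change between the first and last side pictures, and the look-alikes I could see are where they were. Nothing failed in the last checks.

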